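# Third hand at the tacking fixture

### The job

Be the welder's third hand: take the short grey pipe and, upright and clear of the sprung fence of the blue fixture, press it down on the copper earth pad until the pad is fully down, flush with the rails beside it. Then, keeping the pad down, slide the pipe against the middle of the fence and push with the pipe alone until the black pointers stand in the green bands, never driving the fence right back to its end stop. Finish there, still gripping and holding the pipe upright with that steady push, and leave the other things on the table alone.

Things in the scene. Friction and masses are not known exactly. Their poses are not given: they have to be found in the camera images.
- pipe: The part: loose short steel pipe standing upright, grey, 48 mm outside diameter, about 34 mm bore, 58 mm tall, about 0.23 kg. Origin: centre of its lower end; z up along its axis.
- fixture: Blue tacking fixture screwed to the table, base 176 x 136 x 12 mm. Origin: centre of its underside; x = pushing direction, from pad to fence; y along the fence face; z up. Two steel rails, tops 20 mm above the table, run beside the pad (x = -83 to +33, y = +/-36 to +/-45 mm). Rear block at x = 60 to 76 mm, 64 mm above the table.
- press_spot (a point): Fixed point at fixture x = -46 mm, y = 0, 28 mm above the table (top of the unpressed pad): place for the centre of the pipe's lower end when pressing the pad down; the pipe's side is then 32 mm short of the fence face.
- pad (a joint): Copper (orange) earth pad, 110 x 66 mm (fixture x = -80 to +30 mm, y = +/-33 mm), spring-loaded upwards. Value = how far it is pressed down, m: 0 up (top 28 mm above the table), 0.008 fully down (top 20 mm above the table, flush with the rails). Takes about 4 N to start and 8 N fully down; the pipe's own weight does not press it down.
- pad_top (a point): Point on the top surface of the copper pad under press_spot; moves down with the pad.
- fence (a joint): Sprung steel fence, 84 mm wide, 10 mm thick, 32 to 66 mm above the table, so it passes over the pad. Value = how far it is pushed back along fixture +x, m: 0 at rest (face at fixture x = 10 mm), 0.022 at its end stop. Spring: 2.4 N at 0 plus 0.8 N per mm. The black pointers on its ends are in the green bands from 0.007 to 0.015 (8 to 14.4 N).
- fence_face (a point): Centre of the fence's front face (the face that the pipe is pushed against), 49 mm above the table; moves with the fence.
- green_band (a point): Centre of the green band (8 mm long) of the scale on the fixture's +y side, 40 mm above the table, at fixture x = 29, y = 58 mm; the other is at y = -58 mm. Each lies on a grey pillar at x = 11 to 47, y = +/-52 to +/-65 mm, as a strip coloured white, green, red along +x.
- nozzle: Bystander: orange ceramic nozzle, 22 mm diameter, 39 mm tall, standing. Origin: centre of its underside.
- pipe_ring: Bystander: thin slice of grey pipe, 48 mm diameter, 13 mm tall, lying flat. Origin: centre of its underside. Not the part.
- coupon: Bystander: flat steel coupon, 90 x 46 x 10 mm. Origin: centre of its underside; long side along its x.
- bolt: Bystander: steel hex bolt lying on the table, 17 x 61 x 20 mm, along its y. Origin: centre of its underside.

How it is judged:
On the way:
1. the upright pipe presses the copper pad fully down while it is still clear of the fence (value of joint pad above 0.0062 m and contact force between pipe and pad above 3 N and value of joint fence below 0.0015 m and angle between pipe's own z axis and vertical below 0.15 rad and contact force between pipe and fence below 0.5 N), for 0.2 s.
At the end, for the whole second after the job is handed in: The gripped pipe is at rest and upright (0.12 rad) on the copper pad, holding it down at least 5.8 of 8 mm, and pushes the fence back 6 to 16 mm (contact force 5 to 22 N), within 15 mm of the middle of the fence; neither fingers nor arm touch fence or pad (value of joint pad above 0.0058 m and contact force between pipe and pad above 3 N and value of joint fence between 0.006 and 0.016 m and contact force between pipe and fence between 5 and 22 N and y of pipe in the frame of fixture between -0.015 and 0.015 m and angle between pipe's own z axis and vertical below 0.12 rad and linear speed of pipe below 0.02 m/s and contact force between the fingers and pipe above 3 N and contact force between each of the arm, the fingers and fence below 0.5 N and contact force between each of the arm, the fingers and pad below 0.5 N); the arm keeps its last pose, push and grip.
It fails at once if the fence is driven back to its end stop (beyond 20 mm) (value of joint fence above 0.02 m).
It fails at once if the ceramic nozzle is moved by more than 25 mm (distance of nozzle from where it was at the start of the episode above 0.025 m).
It fails at once if the pipe slice is moved by more than 25 mm (distance of pipe_ring from where it was at the start of the episode above 0.025 m).
It fails at once if the coupon is moved by more than 25 mm (distance of coupon from where it was at the start of the episode above 0.025 m).
It fails at once if the bolt is moved by more than 25 mm (distance of bolt from where it was at the start of the episode above 0.025 m).
It also fails if it takes over 38 s, if anything falls off the work surface, if the arm or the gripper's body presses on something with over 40 N, if the wrist force passes 120 N, or if a joint passes its speed limit or range.

### The arm

A 7-joint arm with a two-finger parallel gripper is mounted at the origin on a cart in front of the work surface, level with it; the furniture and walls round the work are solid. World frame = base frame: x ahead of the robot, y to its left, z up, the work surface at z = 0. Lengths are in m, angles in rad, forces in N, time in s.
With the tool pointing down it reaches from about 0.35 to 0.775 m from the base axis. Payload 3.1 kg.
Tool frame: the origin (TCP) lies at the very end of the fingers, on their centre line; the grasp point (between the pads) lies 19 mm behind it; x points along the fingers, y is the direction in which the jaws open and shut, and the axes are right-handed (so a half turn about x gives the same grasp; the last joint's range is limited). The gripper opens to 85 mm and grips with 20 to 120 N. Pads are 22 mm wide; open, the fingers measure 114 mm over their backs; the gripper's body (76 mm by 85 mm) begins 54 mm behind the grasp point. The pads swing forward as they close: fully open they stand 13 mm farther back than shut.
Start: joints at [-1.313, 0.311, 0.014, 1.512, -0.004, 1.319, -0.027], TCP at [0.162, 0.525, 0.231] pointing down, gripper open.
Joint ranges: [-2.7, 2.7], [-0.3, 1.91], [-1.27, 1.3], [0.12, 2.57], [-1.44, 4.58], [0.2, 2.03], [-3.05, 3.05]. Speed limits (rad/s): [2.79, 2.79, 3.14, 3.14, 3.14, 3.14, 3.14].

### API

Orientations are given as a rotation vector (axis times angle).
In Python, from bench import arm gives the robot as it stands. The module is installed in compiled form; this text tells all that it offers. Calls block until the motion is done:
- arm.goto(position, orientation): joint-space move of the TCP to a pose.
- arm.move_linear(position, rot=None, feed=0.15, force_limit=None): straight line of the TCP; rot=None keeps the orientation; feed is the mean speed in m/s. With force_limit (N) it stops when the force on the tool has changed by that much, and returns True; else False.
- arm.set_joints(angles): joint-space move.
- arm.move_gripper(opening, force=None): finger opening in m; force is the grip in N (None keeps the last); returns when the fingers have stopped.
- arm.pause(seconds).
- arm.ik(position, orientation): joint angles nearest the present ones, or None.
- arm.get_obs(): the state.
- arm.capture(name): name is "scene" or "top" or "wrist"; returns the picture (480x640x3 uint8, red, green, blue); there is no depth.
- arm.calibration(name): a dict with "intrinsics" (3x3 intrinsics, pixels), "T" (4x4, takes a point from camera to world coordinates); the wrist camera has in their place "hand_eye" (4x4, takes a point from camera to tool coordinates, whose origin is the TCP and whose axes are the tool frame's). Camera axes: x right, y down, z forward; pixel columns grow to the right and rows downward; lengths in m; the calibration is good to about 2 mm. A picture is of the moment at which its call begins: read the wrist's pose just before it. calibration takes no time and is no camera call.
A pose or a line that the arm cannot do raises arm.IKError and nothing moves.
- arm.hand_in(): hands the job in, once; it reports no verdict.
The state is a dict: "time": time; "joint_pos": joint angles; "joint_velocities": joint speeds; "tau": joint torques, N m; "eef_pos": TCP position; "tcp_rot": TCP orientation; "wrist_force": force on the tool from outside, world axes, zero at the start; "wrist_torque": the same for the moment, N m; "opening": finger opening in m.
Only numpy, scipy, OpenCV 4.12 (cv2) and the standard library are available. Lean on these libraries where they do the work, as an engineer would, in place of code of your own. Each camera call takes 0.05 s, during which the arm holds its last target.

## Working session

There is one attempt and no reset: what is moved stays moved. The work goes in short steps, each a Python script; the robot and the scene stay as the last script left them, time stands still between calls to the robot, and variables do not carry over. Pictures are saved under pics/ and viewed, and the job is handed in when it is done.

```bash
mkdir -p pics; python3 - <<'E'
from bench import arm
import cv2, numpy as np
o=arm.get_obs(); print(o)
for n in ["scene","top","wrist"]:
    im=arm.capture(n); cv2.imwrite(f"pics/{n}0.png",im[:,:,::-1])
    c=arm.calibration(n); print(n,{k:np.round(v,4).tolist() for k,v in c.items()})
E
```

```text
{'time': 0.0, 'joint_pos': array([-1.31273025,  0.31171513,  0.01396945,  1.51309156, -0.00440943,
        1.31919905, -0.0271907 ]), 'joint_velocities': array([-1.74113941e-03, -6.24923576e-04,  6.39163516e-04,  8.35848581e-04,
       -7.63048728e-05,  3.01403419e-05, -6.18826905e-04]), 'tau': array([-2.65915687e-04, -3.79909587e+01,  1.45922243e-01, -2.30592531e+01,
        1.21436157e-02,  1.34684594e-02,  7.12743358e-06]), 'eef_pos': array([0.16216755, 0.52476798, 0.23021288]), 'tcp_rot': array([ 0.23333857,  1.55824512, -0.23706713]), 'wrist_force': array([ 0.64991714,  0.19861733, -0.04037088]), 'wrist_torque': array([-0.06402662,  0.06830938,  0.03749549]), 'opening': 0.08527743189994194}
scene {'intrinsics': [[523.3687, 0.0, 314.7076], [0.0, 523.3687, 236.8049], [0.0, 0.0, 1.0]], 'T': [[0.7211, -0.3694, 0.5861, -0.0106], [-0.6926, -0.4032, 0.5981, -0.5995], [0.0154, -0.8372, -0.5466, 0.5542], [0.0, 0.0, 0.0, 1.0]]}
top {'intrinsics': [[489.5501, 0.0, 315.4482], [0.0, 489.5501, 237.7392], [0.0, 0.0, 1.0]], 'T': [[-0.0179, -0.9911, 0.1321, 0.4211], [-0.9998, 0.0166, -0.0104, -0.0431], [0.0081, -0.1322, -0.9912, 0.9007], [0.0, 0.0, 0.0, 1.0]]}
wrist {'intrinsics': [[331.6099, 0.0, 319.8371], [0.0, 331.6099, 239.7071], [0.0, 0.0, 1.0]], 'hand_eye': [[-0.0005, -0.3125, 0.9499, -0.1424], [1.0, -0.0017, -0.0001, -0.0005], [0.0017, 0.9499, 0.3125, -0.0805], [0.0, 0.0, 0.0, 1.0]]}
```

View pics/scene0.png

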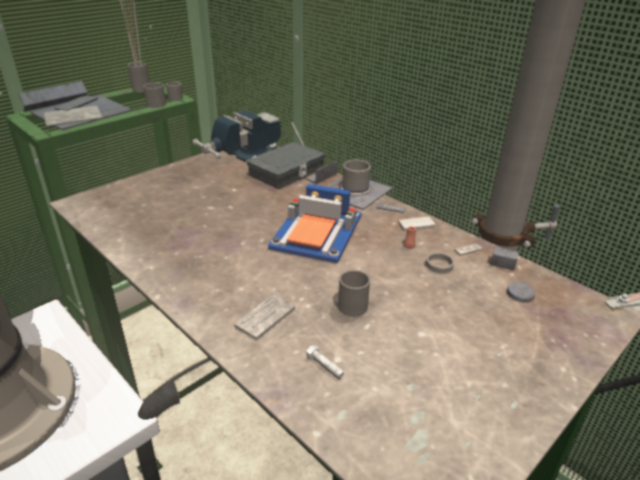

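View pics/top0.png

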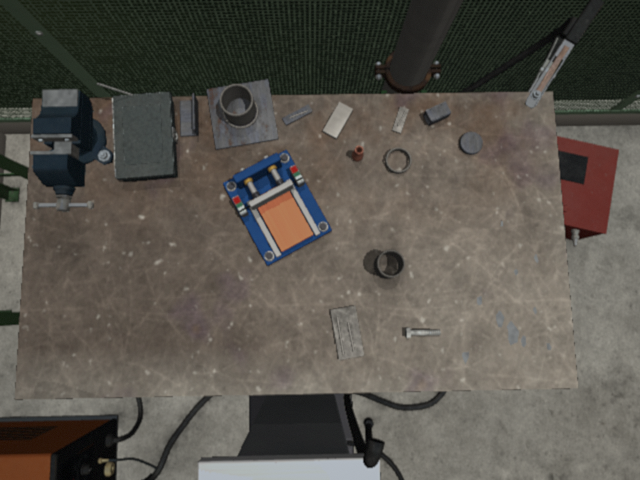

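The top view shows the pipe near (389,264), the fixture near (277,207) with its fence toward the upper left, the nozzle at (358,153), the ring at (397,161), the coupon at (346,332) and the bolt at (422,332). I'll zoom in for exact points.

```bash
python3 - <<'E'
import cv2
im=cv2.imread("pics/top0.png")
a=cv2.resize(im[140:280,210:350],(560,560),interpolation=cv2.INTER_CUBIC)
b=cv2.resize(im[225:305,350:430],(240,240),interpolation=cv2.INTER_CUBIC)
import numpy as np
c=np.zeros((560,800,3),np.uint8);c[:,:560]=a;c[:240,560:]=b
cv2.imwrite("pics/crop0.png",c)
E
```

```text
(no output)
```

View pics/crop0.png

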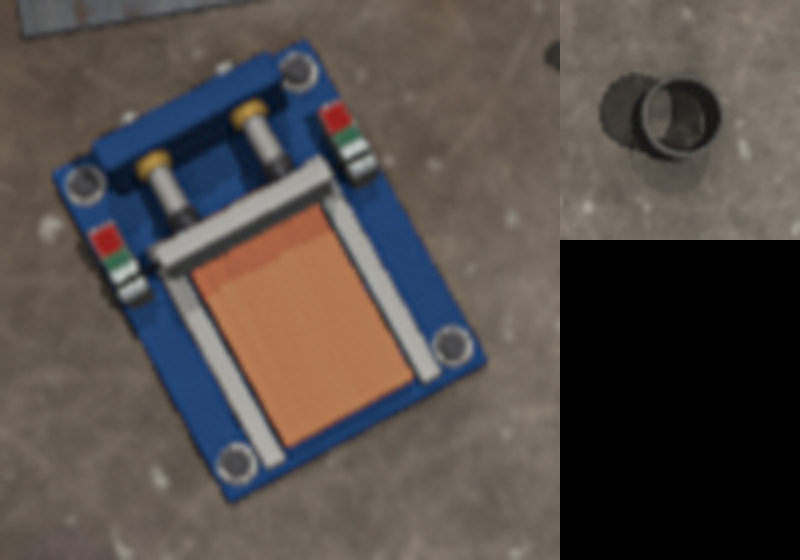

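```bash
cat > h.py <<'E'
import numpy as np, cv2
from bench import arm
from scipy.optimize import least_squares
def unproj(name,uv,z):
    c=arm.calibration(name);K=c["intrinsics"];T=c["T"]
    d=T[:3,:3]@np.linalg.solve(K,[uv[0],uv[1],1]);o=T[:3,3]
    return o+d*(z-o[2])/d[2]
E
python3 - <<'E'
from h import *
P=[((231,500),-88,68,12),((486,362),-88,-68,12),((55,178),88,68,12),((305,40),88,-68,12),
((288,448),-80,33,28),((414,378),-80,-33,28),((264,470),-83,45,20),((440,372),-83,-45,20),((120,262),29,58,40),((348,140),29,-58,40)]
W=np.array([unproj("top",(210+u[0]/4,140+u[1]/4),z/1e3)[:2] for u,x,y,z in P])
F=np.array([[x,y] for _,x,y,_ in P])/1e3
def f(p):
    c,s=np.cos(p[2]),np.sin(p[2]);return (F@np.array([[c,s],[-s,c]])+p[:2]-W).ravel()
r=least_squares(f,[.5,.05,.4]);print(r.x,np.round(1e3*f(r.x).reshape(-1,2),1).tolist())
print("pipe",unproj("top",(390.3,264),.058))
for n,u,z in [("nozzle",(358,153),.02),("ring",(397,161),.007),("coupon",(346,332),.01),("bolt",(422,332),.01)]: print(n,unproj("top",u,z))
# scene check
c=arm.calibration("scene")
def proj(p):
    q=np.linalg.inv(c["T"])@np.r_[p,1];q=c["intrinsics"]@q[:3];return q[:2]/q[2]
pp=unproj("top",(390.3,264),.058);print("scene pipe top",proj(pp),"bot",proj([pp[0],pp[1],0]))
E
python3 - <<'E'
import cv2
im=cv2.imread("pics/scene0.png")
cv2.imwrite("pics/sc0.png",cv2.resize(im[180:330,240:440],(800,600),interpolation=cv2.INTER_CUBIC))
E
```

```text
[0.59819554 0.01730503 0.48924009] [[-2.5, 0.9], [0.0, -2.0], [1.9, 2.7], [1.4, -0.7], [-0.6, 0.7], [-0.3, -0.6], [0.1, -1.5], [-0.9, -0.7], [0.3, 0.5], [0.5, 0.6]]
pipe [ 0.48550234 -0.18032696  0.058     ]
nozzle [ 0.69606417 -0.13427416  0.02      ]
ring [ 0.68343845 -0.20867809  0.007     ]
coupon [ 0.36863785 -0.10408648  0.01      ]
bolt [ 0.36613725 -0.24038628  0.01      ]
scene pipe top [353.24059313 277.44990622] bot [351.24075213 306.02225292]
```

View pics/sc0.png

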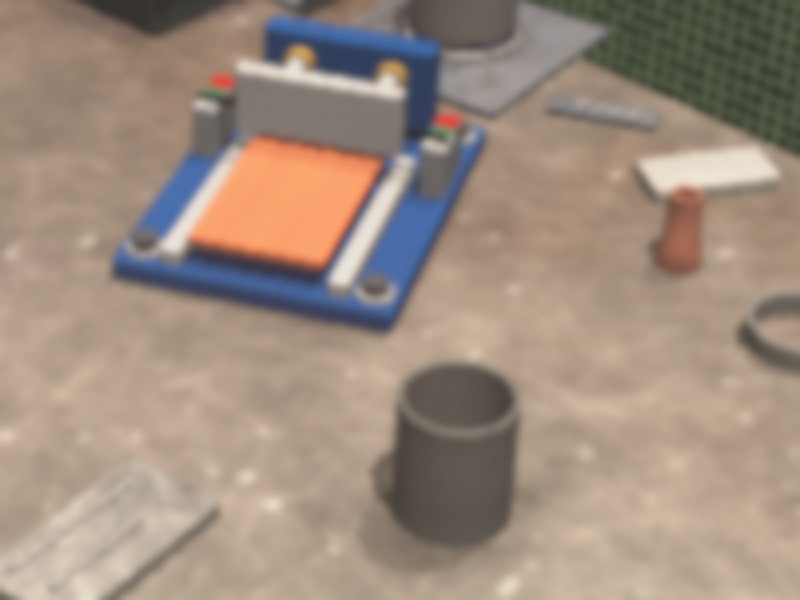

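The scene camera agrees with the top view within about 3 mm. The fixture is at (0.598, 0.017) with yaw 0.489, and the pipe is at (0.4855, -0.180). I'll hover above the pipe with the jaws along fixture y and look with the wrist camera.

```bash
cat >> h.py <<'E'
from scipy.spatial.transform import Rotation as R
YAW=0.489; FIX=np.array([.5982,.0173]); PIPE=np.array([.4855,-.1803])
fx=np.array([np.cos(YAW),np.sin(YAW),0]); fy=np.array([-fx[1],fx[0],0])
def rot(sgn=1):
    x=np.array([0,0,-1.]);y=sgn*fy
    return R.from_matrix(np.c_[x,y,np.cross(x,y)]).as_rotvec()
def fw(x,y,z): return np.r_[FIX+x*fx[:2]+y*fy[:2],z]
def st(t=""):
    o=arm.get_obs();p=o["eef_pos"];d=p[:2]-FIX
    print(t,"t%.2f"%o["time"],"tcp",np.round(p,4),"fix",np.round([d@fx[:2],d@fy[:2]],4),"F",np.round(o["wrist_force"],2),"Ff",np.round([o["wrist_force"]@fx,o["wrist_force"]@fy],2),"M",np.round(o["wrist_torque"],2),"op %.4f"%o["opening"]);return o
def save(n,fn): 
    im=arm.capture(n);cv2.imwrite("pics/"+fn,im[:,:,::-1]);return im
E
python3 - <<'E'
from h import *
print(R.from_rotvec(arm.get_obs()["tcp_rot"]).as_matrix().round(2))
for s in (1,-1):
    for p in ([*PIPE,.15],[*PIPE,.012],fw(-.046,0,.06),fw(0,0,.03)):
        q=arm.ik(p,rot(s));print(s,None if q is None else np.round(q,2))
s=1
arm.goto([*PIPE,.14],rot(s))
o=st("hover");print(o["tcp_rot"],rot(s)); save("wrist","w1.png");save("top","t1.png")
E
```

```text
[[-0.    0.3   0.96]
 [-0.    0.96 -0.3 ]
 [-1.   -0.    0.  ]]
1 [-0.52  0.53  1.19  1.75 -0.53  1.22  2.87]
1 [-0.27  0.6   0.81  1.89 -0.56  0.89  2.87]
1 [-0.39  0.52  0.51  1.73 -0.3   0.97  2.29]
1 [-0.35  0.62  0.42  1.63 -0.29  0.95  2.24]
-1 [-0.43  0.45  1.02  1.75 -0.42  1.17 -0.37]
-1 [-0.31  0.63  0.88  1.89 -0.61  0.91 -0.22]
-1 [-0.56  0.58  0.75  1.74 -0.46  1.01 -0.72]
-1 [-0.58  0.71  0.79  1.64 -0.57  1.03 -0.69]
hover t2.91 tcp [ 0.4859 -0.1793  0.1398] fix [-0.1915 -0.1209] F [-0.15  1.34 -0.26] Ff [0.5  1.25] M [ 0.02 -0.01 -0.03] op 0.0855
[-0.38417411  1.53632453  0.38513724] [-0.38336531  1.53658679  0.38336531]
```

View pics/w1.png

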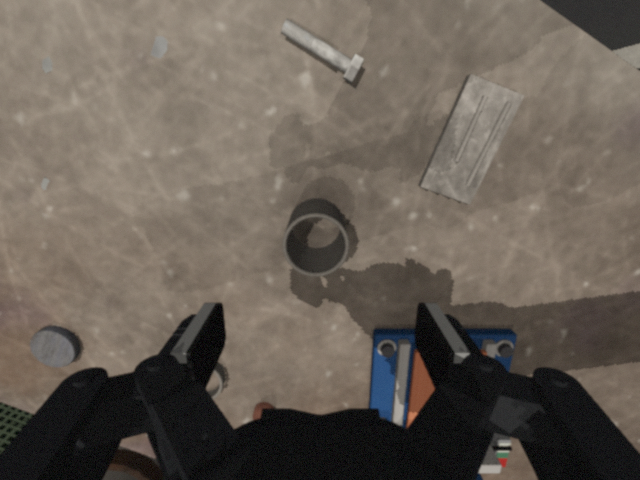

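View pics/t1.png

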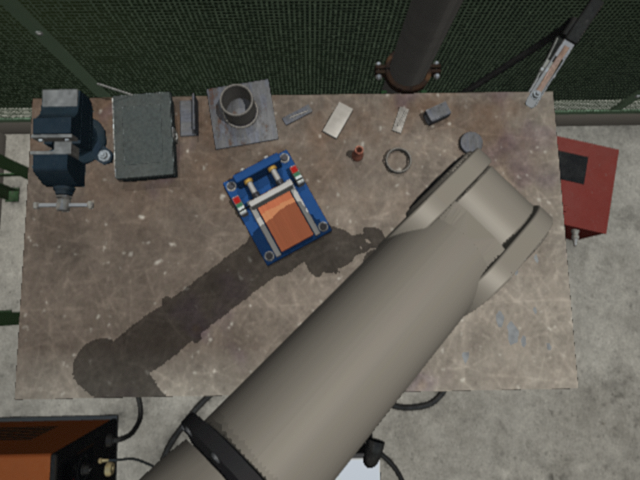

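The wrist view shows the pipe rim centred at about (317,245) between the fingers, with bolt, coupon and fixture all clear of them. I'll compare its position with the top-camera estimate.

```bash
cat >> h.py <<'E'
def wun(uv,z,o):
    c=arm.calibration("wrist");T=np.eye(4);T[:3,:3]=R.from_rotvec(o["tcp_rot"]).as_matrix();T[:3,3]=o["eef_pos"]
    T=T@c["hand_eye"];d=T[:3,:3]@np.linalg.solve(c["intrinsics"],[uv[0],uv[1],1]);p=T[:3,3]
    return p+d*(z-p[2])/d[2]
E
python3 - <<'E'
from h import *
o=arm.get_obs()
print(wun((317,245),.058,o), wun((285,245),.058,o), wun((349,245),.058,o))
# fixture near corners, top z .012: right-lower (y=-68)->?
for n,u,x,y in [("near corner a",(374,329),-.088,-.068),("near corner b",(515,331),-.088,.068)]:
    print(n,wun(u,.012,o),fw(x,y,.012))
E
```

```text
[ 0.48429419 -0.182842    0.058     ] [ 0.49504129 -0.20306411  0.058     ] [ 0.47354451 -0.16261503  0.058     ]
near corner a [ 0.54741694 -0.08911952  0.012     ] [ 0.55245588 -0.08406802  0.012     ]
near corner b [0.48682669 0.02964355 0.012     ] [0.48857079 0.03599319 0.012     ]
```

The estimates agree within 3 mm for the pipe, and within about 6 mm for the fixture corners seen at the image edge. That's enough for a self-centring grasp, so I'll grip.

```bash
python3 - <<'E'
from h import *
P=[.485,-.1813]
print(arm.move_linear([*P,.013],rot=rot(1),feed=.12,force_limit=15)); st("down")
arm.move_gripper(.0,force=70); st("grip")
arm.move_linear([*P,.10],feed=.12); o=st("lift"); print(np.round(o["joint_pos"],2))
save("wrist","w2.png");save("scene","s2.png")
E
```

```text
False
down t4.22 tcp [ 0.4856 -0.1817  0.0137] fix [-0.1929 -0.1228] F [ 0.96 -0.45 -0.35] Ff [ 0.63 -0.84] M [-0.04  0.01 -0.02] op 0.0851
grip t4.66 tcp [ 0.4858 -0.182   0.0139] fix [-0.1928 -0.1231] F [-0.22  0.18  5.97] Ff [-0.11  0.26] M [-0.04  0.04  0.06] op 0.0471
lift t5.53 tcp [ 0.4843 -0.1806  0.0991] fix [-0.1935 -0.1212] F [ 0.34  0.09 -3.27] Ff [ 0.34 -0.08] M [-0.04  0.01 -0.02] op 0.0474
[-0.46  0.57  1.09  1.82 -0.56  1.11  2.9 ]
```

View pics/w2.png

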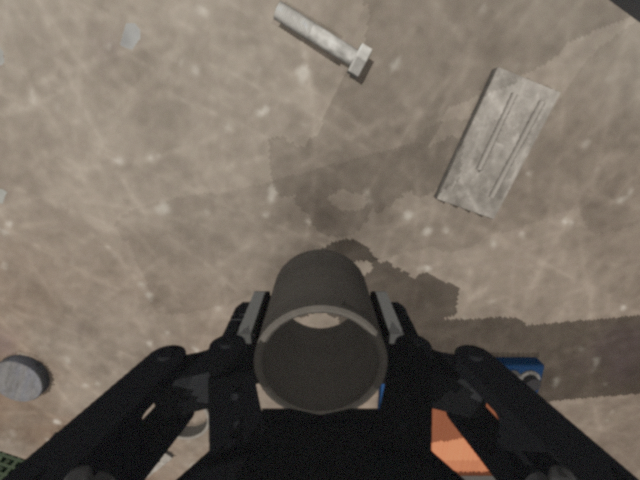

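View pics/s2.png

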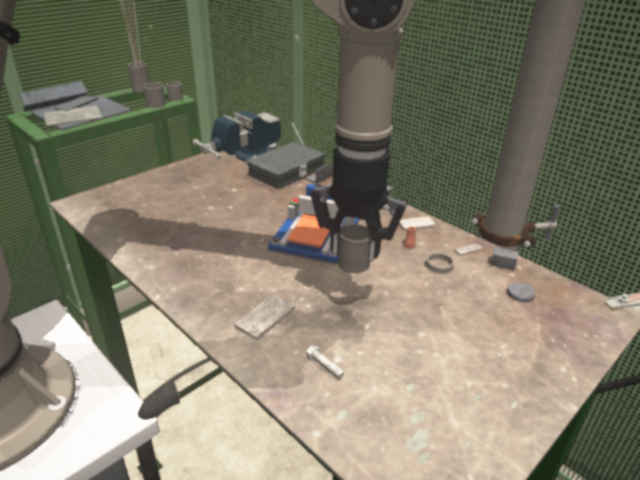

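The pipe is held upright between the pads and the fence area is clear. Next I'll work out the pipe's offset in the tool, move above the press spot, and look.

```bash
python3 - <<'E'
from h import *
o=arm.get_obs();c=wun((320,358),o["eef_pos"][2]+.0441,o);d=c-o["eef_pos"];print("rim rel tcp fx,fy",d@fx,d@fy)
arm.goto(fw(-.048,0,.10),rot(1)); o=st("above"); print(np.round(o["joint_pos"],2))
arm.move_linear(fw(-.048,0,.052),rot=rot(1),feed=.1); o=st("low")
save("wrist","w3.png");save("scene","s3.png");save("top","t3.png")
im=cv2.imread("pics/s3.png");cv2.imwrite("pics/s3c.png",cv2.resize(im[150:270,240:400],(800,600),interpolation=cv2.INTER_CUBIC))
E
```

```text
rim rel tcp fx,fy -0.004354589798536064 -0.00035624634350051943
above t6.42 tcp [ 0.5554 -0.0057  0.0996] fix [-0.0486 -0.0002] F [-0.17 -0.1  -2.91] Ff [-0.19 -0.01] M [-0.05 -0.    0.03] op 0.0468
[-0.74  0.64  1.07  1.71 -0.61  1.17  2.56]
low t7.05 tcp [ 0.556  -0.0059  0.0521] fix [-0.0482 -0.0006] F [ 0.47 -0.49 -1.85] Ff [ 0.19 -0.65] M [-0.    0.01 -0.02] op 0.0467
```

View pics/s3c.png

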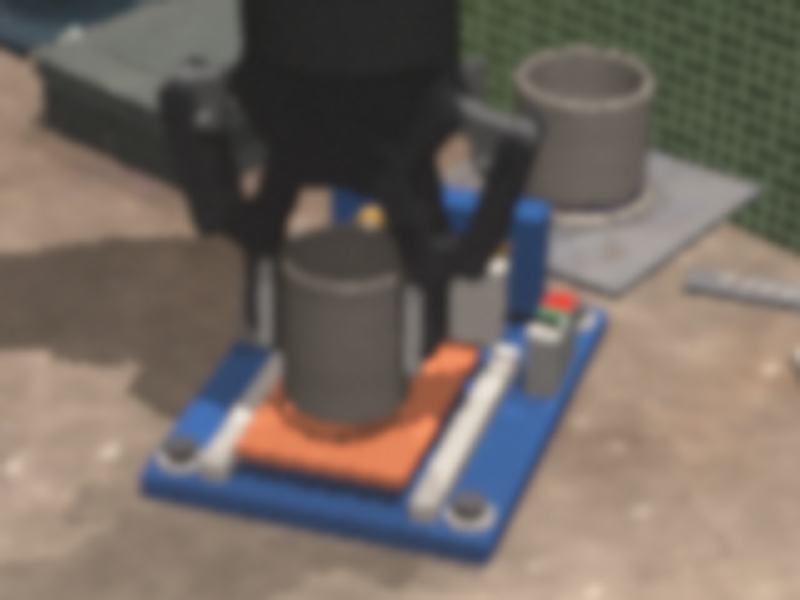

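View pics/w3.png

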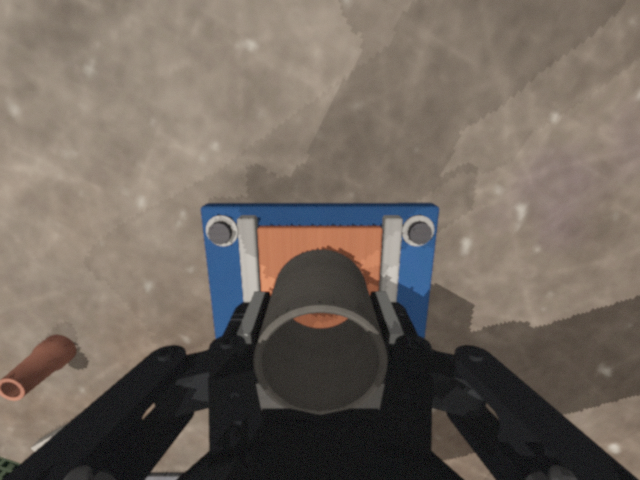

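View pics/t3.png

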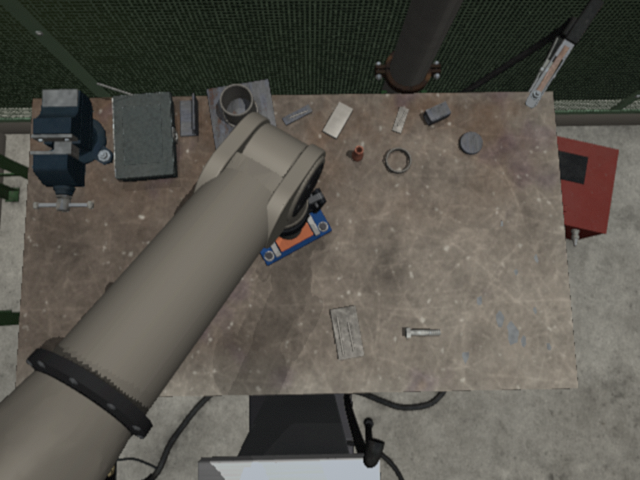

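The wrist view shows the fixture square and centred (edges 204/438, midpoint 321), with the pipe over the pad and clear of the fence. I'll press down in small steps while watching the force.

```bash
python3 - <<'E'
from h import *
for z in (.043,.040,.038,.036,.0345,.0335,.0325):
    r=arm.move_linear(fw(-.048,0,z),rot=rot(1),feed=.03,force_limit=22); o=st(f"{z} {r}")
    if r or o["wrist_force"][2]>15: break
arm.pause(.3);st()
save("scene","s4.png")
im=cv2.imread("pics/s4.png");cv2.imwrite("pics/s4c.png",cv2.resize(im[150:270,240:400],(800,600),interpolation=cv2.INTER_CUBIC))
E
```

```text
0.043 False t7.65 tcp [ 0.5556 -0.0052  0.0428] fix [-0.0481  0.0002] F [ 0.31 -0.32 -2.38] Ff [ 0.12 -0.43] M [-0.01  0.08  0.04] op 0.0473
0.04 False t7.90 tcp [ 0.5563 -0.0054  0.0406] fix [-0.0476 -0.0003] F [-0.11  1.    2.6 ] Ff [0.38 0.93] M [0.03 0.2  0.03] op 0.0469
0.038 False t8.15 tcp [ 0.5563 -0.0054  0.0384] fix [-0.0477 -0.0003] F [-1.09  0.19  3.6 ] Ff [-0.87  0.68] M [0.06 0.2  0.01] op 0.0474
0.036 False t8.40 tcp [ 0.5562 -0.0054  0.0362] fix [-0.0477 -0.0003] F [-0.55 -0.15  4.24] Ff [-0.56  0.12] M [0.07 0.14 0.01] op 0.0467
0.0345 False t8.65 tcp [ 0.5562 -0.0054  0.0348] fix [-0.0477 -0.0003] F [-0.34  0.68  5.62] Ff [0.02 0.76] M [ 0.09  0.11 -0.01] op 0.0467
0.0335 False t8.90 tcp [ 0.5562 -0.0054  0.0339] fix [-0.0477 -0.0003] F [-0.62 -0.37  5.69] Ff [-0.72 -0.03] M [0.01 0.17 0.01] op 0.0470
0.0325 False t9.15 tcp [ 0.5562 -0.0054  0.0338] fix [-0.0477 -0.0003] F [-2.8   1.69 10.94] Ff [-1.68  2.81] M [0.21 0.61 0.  ] op 0.0469
 t9.45 tcp [ 0.5563 -0.0054  0.0338] fix [-0.0477 -0.0003] F [-2.85  0.19 10.99] Ff [-2.42  1.51] M [ 0.21  0.59 -0.08] op 0.0464
```

View pics/s4c.png

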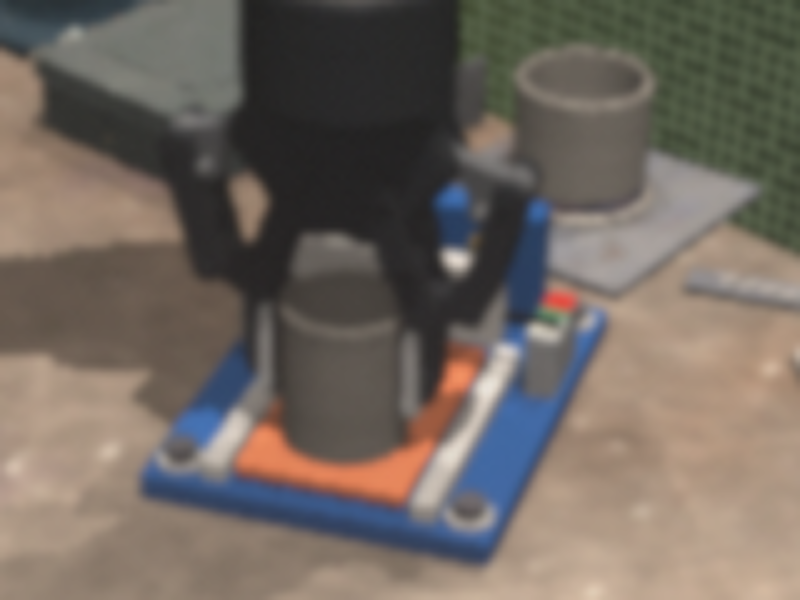

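The pad has bottomed: the TCP stalled at 0.0338, which puts the pipe's end at 20 mm, and the force rose sharply, still clear of the fence. It was held for over 0.3 s. Now I'll slide towards the fence.

```bash
python3 - <<'E'
from h import *
for x in (-.040,-.030,-.024,-.020,-.018,-.016,-.014,-.012,-.010,-.008,-.006):
    r=arm.move_linear(fw(x,0,.0325),rot=rot(1),feed=.03,force_limit=15); o=st(f"{x} {r}")
    if r: break
save("scene","s5.png");save("wrist","w5.png")
im=cv2.imread("pics/s5.png");cv2.imwrite("pics/s5c.png",cv2.resize(im[150:270,240:400],(800,600),interpolation=cv2.INTER_CUBIC))
E
```

```text
-0.04 True t9.76 tcp [ 0.5564 -0.0053  0.034 ] fix [-0.0475 -0.0003] F [-2.43 -0.41  6.05] Ff [-2.34  0.78] M [0.06 0.27 0.02] op 0.0468
```

View pics/s5c.png

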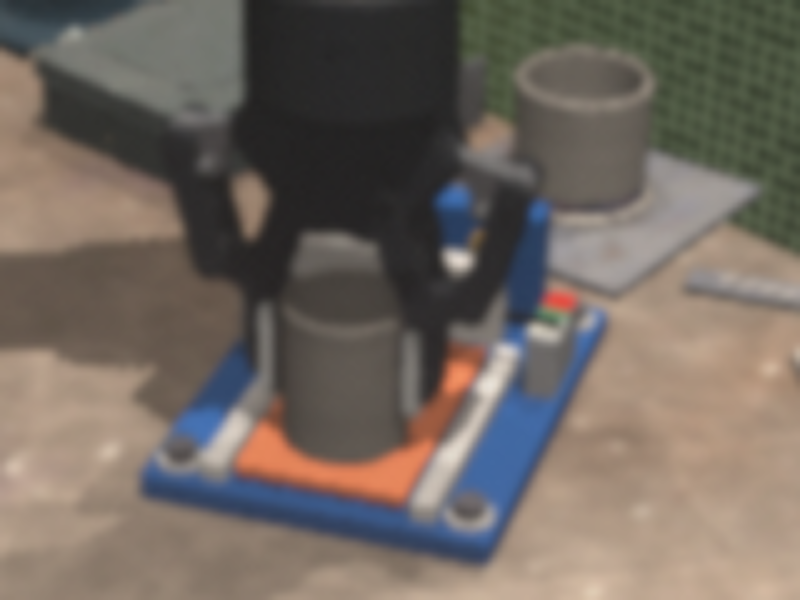

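View pics/w5.png

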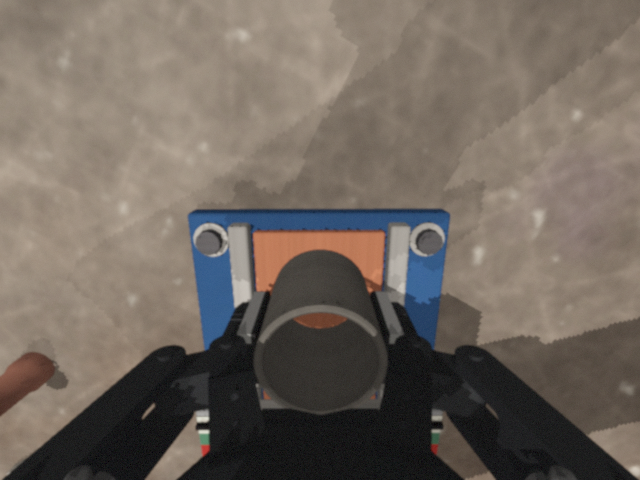

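The force limit tripped on breakaway friction almost at once and nothing moved. The compliance is about 5 N/mm, so I'll step without the limit and check the force after each step.

```bash
python3 - <<'E'
from h import *
for x in (-.0455,-.042,-.036,-.028,-.022,-.018,-.016,-.014,-.012,-.010,-.008,-.006):
    r=arm.move_linear(fw(x,0,.0325),rot=rot(1),feed=.03); o=st(f"{x}")
    if np.linalg.norm(o["wrist_force"])>30: break
save("scene","s6.png");save("wrist","w6.png")
im=cv2.imread("pics/s6.png");cv2.imwrite("pics/s6c.png",cv2.resize(im[150:270,240:400],(800,600),interpolation=cv2.INTER_CUBIC))
E
```

```text
-0.0455 t10.11 tcp [ 0.5565 -0.0053  0.0338] fix [-0.0474 -0.0003] F [-5.73  0.36 14.59] Ff [-4.89  3.01] M [-0.01  1.36  0.01] op 0.0468
-0.042 t10.38 tcp [ 0.5567 -0.0052  0.0338] fix [-0.0472 -0.0004] F [-11.21  -1.93  19.56] Ff [-10.8    3.56] M [-0.34  2.58 -0.01] op 0.0469
-0.036 t10.72 tcp [ 0.5614 -0.0038  0.0338] fix [-0.0424 -0.0014] F [-13.15  -3.9   19.32] Ff [-13.44   2.73] M [-0.7   2.76 -0.02] op 0.0468
-0.028 t11.14 tcp [ 0.5695 -0.0008  0.0338] fix [-0.0338 -0.0025] F [-10.08  -4.69  17.39] Ff [-11.1   0.6] M [-0.95  2.27  0.04] op 0.0464
-0.022 t11.49 tcp [0.5751 0.0017 0.0338] fix [-0.0277 -0.0029] F [-9.7  -5.12 16.17] Ff [-10.97   0.04] M [-1.    2.12 -0.03] op 0.0470
-0.018 t11.78 tcp [0.5787 0.0034 0.0338] fix [-0.0237 -0.0031] F [-9.93 -5.24 15.62] Ff [-11.23   0.04] M [-1.    2.16  0.04] op 0.0471
-0.016 t12.03 tcp [0.5802 0.0042 0.0338] fix [-0.0221 -0.0031] F [-9.84 -4.81 15.77] Ff [-10.95   0.38] M [-1.09  2.19  0.02] op 0.0471
-0.014 t12.28 tcp [0.5819 0.005  0.0338] fix [-0.0201 -0.0032] F [-10.14  -4.83  15.49] Ff [-11.22   0.5 ] M [-1.06  2.17  0.04] op 0.0468
-0.012 t12.53 tcp [0.5838 0.0059 0.0338] fix [-0.0181 -0.0033] F [-10.53  -6.36  15.72] Ff [-12.28  -0.66] M [-1.1   2.15 -0.01] op 0.0469
-0.01 t12.78 tcp [0.5856 0.0069 0.0339] fix [-0.016  -0.0033] F [-8.8  -5.08 15.73] Ff [-10.15  -0.35] M [-1.16  2.14 -0.01] op 0.0467
-0.008 t13.03 tcp [0.5873 0.0077 0.0338] fix [-0.0141 -0.0034] F [-9.43 -4.92 15.22] Ff [-10.63   0.09] M [-1.11  2.13  0.09] op 0.0469
-0.006 t13.28 tcp [0.5878 0.008  0.0338] fix [-0.0135 -0.0033] F [-13.19  -6.23  17.5 ] Ff [-14.57   0.7 ] M [-1.2   2.6   0.02] op 0.0468
```

View pics/s6c.png

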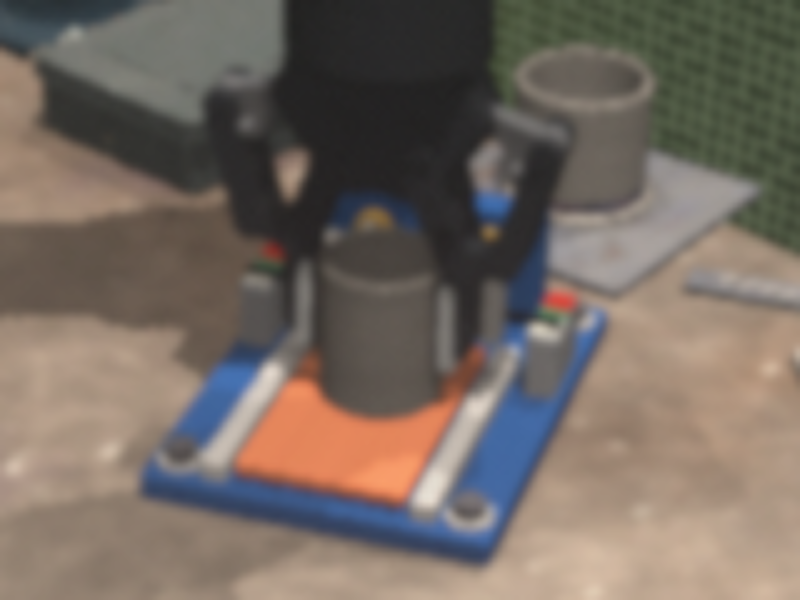

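View pics/w6.png

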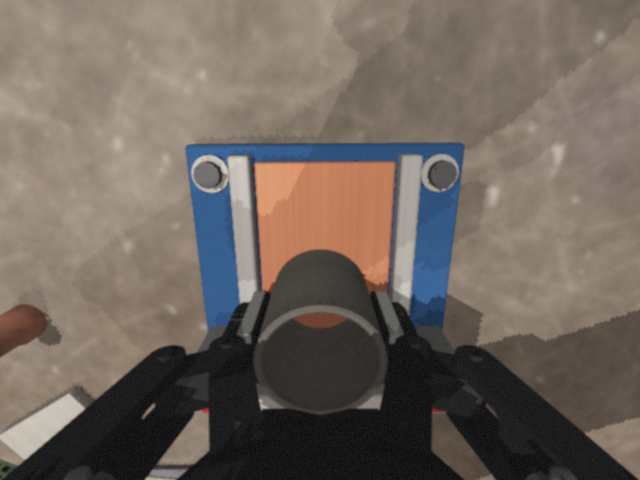

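Fence contact shows at TCP fixture x ≈ -13.8 mm (predicted -14): the force stepped up by about 4 N over roughly 10.8 N of sliding friction. Next I'll advance to an actual TCP x of about -3 mm, which is 10–11 mm of fence travel.

```bash
python3 - <<'E'
from h import *
x=-.006
for i in range(12):
    x+=.002
    arm.move_linear(fw(x,0.001,.0325),rot=rot(1),feed=.02); o=st(f"{x:.3f}")
    m=R.from_rotvec(o["tcp_rot"]).as_matrix();print("tilt",np.round(np.arccos(-m[2,0]),3))
    a=(o["eef_pos"][:2]-FIX)@fx[:2]
    if np.linalg.norm(o["wrist_force"])>40 or a>-.0045: break
arm.pause(.3);st()
for n in("scene","wrist","top"): save(n,n+"7.png")
im=cv2.imread("pics/scene7.png");cv2.imwrite("pics/s7c.png",cv2.resize(im[150:270,240:400],(800,600),interpolation=cv2.INTER_CUBIC))
E
```

```text
-0.004 t13.63 tcp [0.5889 0.0086 0.0338] fix [-0.0123 -0.0033] F [-12.07  -7.56  16.91] Ff [-14.21  -1.  ] M [-1.42  2.65  0.06] op 0.0467
tilt 0.012
-0.002 t13.88 tcp [0.5901 0.0092 0.0339] fix [-0.011  -0.0033] F [-14.63  -7.6   17.48] Ff [-16.49   0.16] M [-1.51  2.87  0.03] op 0.0466
tilt 0.013
0.000 t14.13 tcp [0.5913 0.0099 0.0338] fix [-0.0096 -0.0033] F [-15.88  -8.    18.67] Ff [-17.78   0.4 ] M [-1.56  3.07  0.01] op 0.0469
tilt 0.014
0.002 t14.38 tcp [0.5925 0.0106 0.0339] fix [-0.0082 -0.0032] F [-16.44  -7.91  20.41] Ff [-18.22   0.74] M [-1.57  3.35  0.07] op 0.0471
tilt 0.015
0.004 t14.63 tcp [0.5937 0.0112 0.0339] fix [-0.0068 -0.0033] F [-17.81  -7.66  20.07] Ff [-19.32   1.6 ] M [-1.64  3.53  0.02] op 0.0468
tilt 0.016
0.006 t14.88 tcp [0.5949 0.0119 0.0339] fix [-0.0054 -0.0033] F [-18.84  -8.74  21.44] Ff [-20.73   1.14] M [-1.67  3.69  0.02] op 0.0469
tilt 0.017
0.008 t15.13 tcp [0.5962 0.0125 0.0339] fix [-0.004  -0.0032] F [-19.51 -10.13  23.29] Ff [-21.98   0.22] M [-1.73  3.91  0.03] op 0.0467
tilt 0.018
 t15.43 tcp [0.5961 0.0125 0.0339] fix [-0.0041 -0.0032] F [-19.14  -9.49  21.6 ] Ff [-21.36   0.61] M [-1.71  3.93  0.05] op 0.0472
```

View pics/s7c.png

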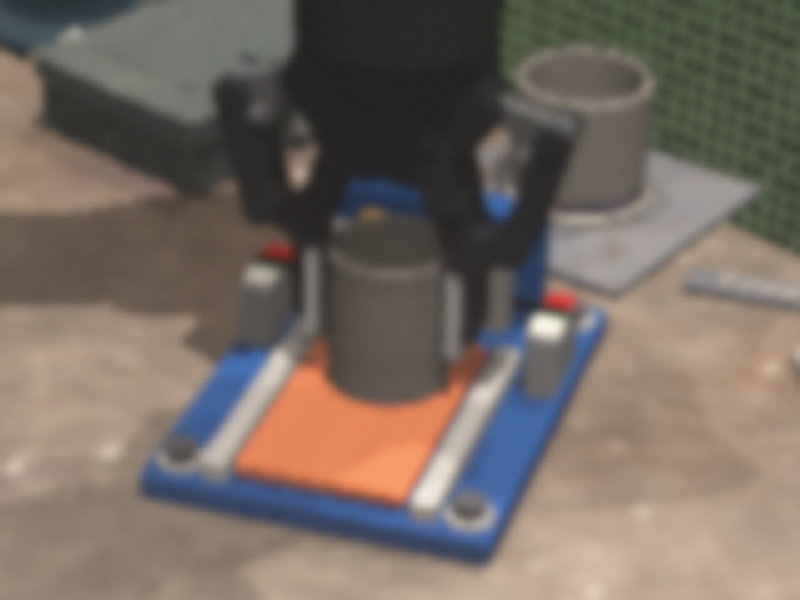

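View pics/wrist7.png

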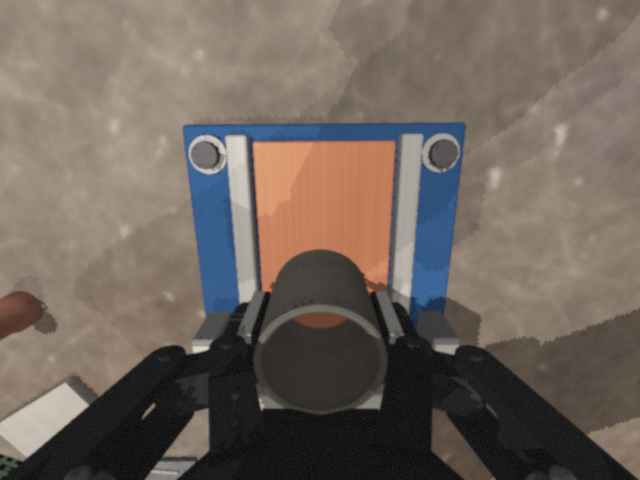

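The pointers appear to cover the green bands, with white below and red beyond. I'll zoom in to verify.

```bash
python3 - <<'E'
import cv2,numpy as np
r=[]
for f in("scene0","scene7"):
    im=cv2.imread(f"pics/{f}.png");r.append(np.hstack([cv2.resize(im[y:y+24,x:x+32],(400,300),interpolation=cv2.INTER_LANCZOS4) for x,y in((280,192),(336,202))]))
cv2.imwrite("pics/band.png",np.vstack(r))
E
```

```text
(no output)
```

View pics/band.png

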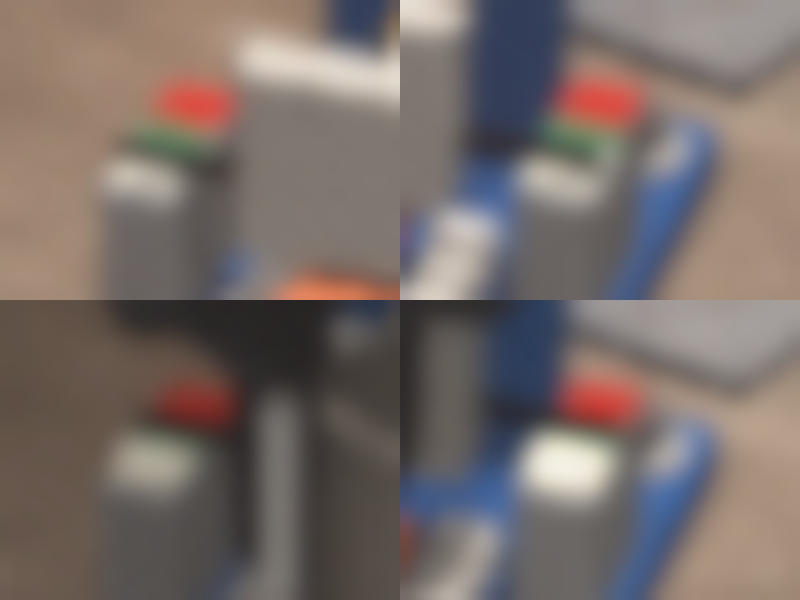

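The fence travel comes out at about 10 mm three ways: travel since contact 9.8 mm, absolute geometry about 10 mm, and force about 10.5 mm. The arm is at rest, so I'll hand in.

```bash
python3 - <<'E'
from h import *
o=st();print(np.abs(o["joint_velocities"]).max());arm.hand_in();st("after")
E
```

```text
t15.58 tcp [0.5961 0.0125 0.0338] fix [-0.0041 -0.0032] F [-19.33  -8.08  21.74] Ff [-20.86   1.95] M [-1.7   3.96  0.04] op 0.0469
0.0013303689546469172
the job is handed in; nothing more can be done
the job is handed in; nothing more can be done
```

I handed the job in at 15.6 s, with the gripped pipe holding the pad down and pushing the fence back about 10 mm, inside the green bands. `hand_in` reports no verdict, so the result rests on the checks below.

- **Pressing the pad:** I pressed the pipe down at the press spot, well clear of the fence, until it stalled. By the tool height the lower end of the pipe was then 20 mm above the table, flush with the rails. I held it there with about 13 N for more than 0.3 s.
- **Pushing the fence:** Travel since contact gave 9.8 mm, geometry about 10 mm and the push force about 10.5 mm. That is roughly 11 N on the fence. In the scene image the pointers cover most of the green, close to the red side. I put that down to viewing angle and trusted the numbers.
- **Final state:** The arm was at rest and the tool tilt was 0.018 rad. The pipe sat about 3 mm off the middle of the fence and had not shifted in the grip. By geometry the fingers were about 13 mm from the fence and 14 mm above the pad. The other objects looked undisturbed in the pictures I viewed; I took a final top picture but did not view it.
- **What disagreed:**
  - The wrist camera put the fixture corners about 6 mm from the top camera's estimate. Contact with the fence came within a millimetre of the top camera's estimate.
  - The first slide attempt stopped at once on its force limit because pad friction was high (about 11 N). I continued in small steps, checking the force after each.

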